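# Slip-test a barrel blank and clamp the plate

## Robot

A 6-joint arm with a two-finger parallel gripper is mounted at the origin on the work surface. World frame = base frame: x ahead of the robot, y to its left, z up, the work surface at z = 0. Lengths are in m, angles in rad, forces in N, time in s.
With the tool pointing down it reaches from about 0.375 to 0.9 m from the base axis. Payload 3.1 kg.
Tool frame: the origin (TCP) lies between the finger pads; the fingertips stand 8 mm ahead of it and the grasp point (between the pads) lies 11 mm behind it; z points along the fingers, y is the line along which they close (so a half turn about z gives the same grasp; the last joint's range is limited). The gripper opens to 85 mm and grips with 20 to 120 N. Pads are 22 mm wide; open, the fingers measure 114 mm over their backs; the gripper's body (76 mm by 85 mm) begins 54 mm behind the grasp point. The pads swing forward as they close: fully open they stand 13 mm farther back than shut.
Start: joints at [-0.178, 0.527, 1.433, -0, 1.181, -0.178], TCP at [0.625, 0, 0.239] pointing down, gripper open.
Joint ranges: [-3.08, 3.08], [-0.75, 2.2], [0.22, 2.44], [-1.43, 4.57], [0, 2.65], [-2.85, 2.85]. Speed limits (rad/s): [2.79, 2.79, 3.14, 3.14, 3.14, 3.14].

## Interface

Orientations are given as a unit quaternion [x, y, z, w].
In Python, from station import readout, cams, sign_off gives the robot as it stands.
- The arm moves only by the tool send_rows, never from a script. Its argument "commands" is text: rows parted by semicolons, each of 5 numbers parted by spaces: the finger opening in mm, from 0 to 85.4, then the shift along the tool's x, y, z each as a share of 0.02 m, from -1 to 1, then the turn about the tool's z as a share of 4 degrees, from -1 to 1. In form: grip dx dy dz spin; .... A call has 1 to 20 rows; each row shifts and turns the commanded pose from where the row before left it, along the tool's axes as they then stand; what a row does not reach is not made up. A row lasts 1/12 s, in which the tool goes at most 41.7 mm and 7.16 degrees, less where a joint would pass 70% of its speed; a pose out of reach is approached as far as the arm can. A call with a number of a shift or a turn outside -1 to 1 is refused whole. A call with a gripper value outside its range is refused whole. The fingers move at their own pace and stop on an object; "grip_force" is the grip in N (left out, the last holds). Time passes only in rows, so rows that do not move let the fingers close. It gives the time, the measured TCP pose, the force, the opening and the grip force at its end, in the units of the state.
- readout.sense(): the state, without advancing time (a new reading comes with each control period).
- cams.snapshot(name): name is "scene" or "side" or "wrist"; returns a dict with "pixels" (420x560x3 uint8, red, green, blue), "intrinsics" (3x3 intrinsics, pixels), "eye" and "rotation" of the camera in the world. Camera axes: x right, y down, z forward; pixel columns grow to the right and rows downward; lengths in m; the calibration is good to about 2 mm. A picture is of the moment at which its call begins. There is no depth.
- sign_off(): hands the job in; it is judged then, once.
The state is a dict: "t": time; "q": joint angles; "qd": joint speeds; "tau": joint torques, N m; "tcp_pos": TCP position; "tool_rot": TCP orientation; "force": force on the tool from outside, world axes, zero at the start; "ft_torque": the same for the moment, N m; "finger_gap": opening from 0.0 (shut) to 1.0 (fully open); "gripper_force": force on a finger pad.
Only numpy, scipy, OpenCV 4.12 (cv2) and the standard library are available. Lean on these libraries where they do the work, as an engineer would, in place of code of your own. Each camera call takes 0.05 s, during which the arm holds its last target. There are 200 camera calls.

## Task

Slip-test the square hard rubber barrel blank: press gently down on the tilting plate's tail pad, slowly, until the blank starts to slide and runs down against the lip, and stop at that angle, before the grey sharpening stone beside it starts to slide too. Leave the plate at that angle without swinging it back, then press the clamp lever gently down until it is fully home, and let go. Touch neither the blank nor the stone, and do not shove the calipers, file or filling lever.

Things in the scene. Friction and masses are not known exactly. Their poses are not given: they have to be found in the camera images.
- rig: fixed slip-test stand: dark steel base plate 200 x 220 x 10 mm, two grey uprights 95 mm high carrying a hinge pin. Origin at table level under the middle of the pin, whose axis is 85 mm above the table. x runs along the pin; +y points to the end of the plate that rises; z up. Its place and yaw (up to 0.3 rad) vary
- tilt_plate (a joint): tilt of the plate, rad: 0 level (start), grows as the tail is pressed down, hard stop 0.62. The stiff greased pivot stays where left; slow pressing takes 5 to 9 N on the pad, about 1 N more per 11 mm/s of pad speed. Friction is hidden: the blank starts to slide at 0.20 to 0.41 rad; the stone's friction is a third higher, so it goes 0.06 to 0.11 rad later
- plate_face (a point): point on the aluminium plate's top, 12 mm above the pin axis (plate level), midway across. Axes turn with the plate: x along the pin, +y up the plate towards the rising end, z out of it. The plate is 130 mm wide (x) and reaches from y = -10 to 190 mm; a lip 10 mm high has its uphill face at y = 2 mm; side rims 5 mm high
- tail_pad (a point): centre of the flat top of the round steel pad (40 mm across) on the plate's tail, at (0, -105, 0) mm in plate_face axes, 97 mm above the table when level; moves on an arc about the pin, down about 1.8 mm per degree of tilt. Press it from above with closed fingers, never harder than 20 N
- clamp_lever (a joint): turn of the clamp lever about the hinge pin, rad: starts raised at 0 to 0.15, grows as it is pressed down, fully home against a hard stop at 0.65. Stays where it is left; needs about 3 to 8 N at the grip, more towards the end; never press it harder than 25 N
- lever_grip (a point): middle (on the axis) of the clamp lever's black cross grip, a bar 18 mm thick and 46 mm long parallel to the pin; 85 mm from the pin axis, at rig x = -127 mm, on the tail side (rig -y). Pressed from above. At joint 0 it stands 0.70 rad above level as seen from the pin, when home 0.05 rad (89 mm above the table)
- barrel: loose red mottled hard rubber barrel blank, square, 18 x 18 mm, 60 mm long along its y, with a round tenon 14 mm thick and 14 mm long at its +y (uphill) end; 35 g. Origin in the middle of the square part's underside. Starts high on the plate, left or right, at plate_face y 125 to 140 mm; against the lip y is about 32 mm
- stone: loose grey Arkansas sharpening stone, flat slab 25 x 75 x 12 mm, long side along its y. Origin in the middle of its underside. Lies on the plate beside the blank, at plate_face y about 125 to 140 mm, and has to stay there
- calipers: loose steel calipers, 170 mm long, lying flat past the plate's tail. Origin under the middle of the beam. A bystander
- file: loose flat steel file with a wooden handle, 240 mm long, lying past the plate's rising end. Origin under its middle. A bystander
- filling_lever: loose nickel filling lever, a strip 6 x 55 x 4 mm with a round end, lying on the table on the robot's side of the stand. Origin under its middle. A bystander
There are look-alikes about, which are no part of the job. Of the things that look like the stone, the largest one is meant. Of the things that look like the barrel, the larger one is meant.

How it is judged:
On the way, in this order (a step that is already met when the one before it is completed fails the run):
1. the blank has slid down to the lip with the clamp lever still up (y of barrel in the frame of plate_face between 0 and 0.05 m and z of barrel in the frame of plate_face between -0.004 and 0.008 m and x of barrel in the frame of plate_face between -0.065 and 0.065 m and value of joint clamp_lever below 0.4 rad), for 0.1 s.
2. the clamp lever is pressed home (value of joint clamp_lever above 0.625 rad), for 0.1 s.
At the end, for the whole second after the job is handed in: The blank lies at rest on the plate against or close to the lip (its origin less than 50 mm up the plate from plate_face), the stone lies at rest where it was (still more than 110 mm up the plate), the plate is still tilted (more than 0.17 rad), and the clamp lever is home (more than 0.625 rad) (y of barrel in the frame of plate_face between 0 and 0.05 m and z of barrel in the frame of plate_face between -0.004 and 0.008 m and x of barrel in the frame of plate_face between -0.065 and 0.065 m and y of stone in the frame of plate_face above 0.11 m and z of stone in the frame of plate_face between -0.004 and 0.008 m and x of stone in the frame of plate_face between -0.065 and 0.065 m and value of joint tilt_plate above 0.17 rad and value of joint clamp_lever above 0.625 rad and linear speed of each of barrel, stone below 0.02 m/s); the robot touches nothing.
It fails at once if the stone slides more than about 15 mm down the plate (below 110 mm) (y of stone in the frame of plate_face below 0.11 m).
It fails at once if the blank or the stone is touched by the robot (contact force between any of the fingers, the arm and barrel above 0.2 N or contact force between any of the fingers, the arm and stone above 0.2 N).
It fails at once if the plate is pressed harder than 20 N or the clamp lever harder than 25 N (contact force between the fingers and tilt_plate above 20 N or contact force between the fingers and clamp_lever above 25 N).
It fails at once if the plate is swung back down (faster than 0.1 rad/s) (velocity of joint tilt_plate below -0.1 rad/s).
It fails at once if calipers, file or filling lever shoved more than 20 mm (distance of any of calipers, file, filling_lever from where it was at the start of the episode above 0.02 m).
It also fails if it takes over 61 s, if anything falls off the work surface, if the arm or the gripper's body presses on something with over 40 N, if the wrist force passes 120 N, or if a joint passes its speed limit or range.

## Working session

There is one attempt and no reset: what is moved stays moved. The work goes in short steps, Python scripts to look and compute and a tool call to move; the robot and the scene stay as the last step left them, time stands still between calls to the robot, and variables do not carry over. Pictures are saved under pics/ and viewed, at most 10 in all, crops included, and the job is handed in when it is done.

Besides the shell and the picture viewer there is one more tool, called after "Call:" as name(argument=value, ...), one argument or row to a line, values as JSON. send_rows: Moves the arm, as the interface text tells. Its arguments: {"type":"object","properties":{"commands":{"type":"string"},"grip_force":{"type":"number"}},"required":["commands"]}

```bash
mkdir -p pics
python3 - <<'E'
from station import readout,cams
import cv2,numpy as np,json
s=readout.sense();print(s['t'],s['tcp_pos'],s['tool_rot'],s['force'])
for n in ['scene','side']:
    c=cams.snapshot(n);cv2.imwrite(f'pics/{n}0.png',c['pixels'][...,::-1]);np.savez(f'pics/{n}0.npz',**c);print(n,c['eye'],c['rotation'],c['intrinsics'])
E
```

```text
0.0 [6.24293229e-01 1.73153364e-04 2.38315409e-01] [ 7.07086157e-01  7.07126532e-01 -6.29361426e-04 -9.14914646e-04] [ 0.19220464 -0.34129718  0.17516256]
scene [0.90699631 0.53674297 0.75234488] [ 0.25765237  0.90191594 -0.33073465 -0.10381468] [[444.90677796   0.         285.47570799]
 [  0.         444.90677796 218.80840362]
 [  0.           0.           1.        ]]
side [ 0.3548     -0.60757258  0.61104145] [ 0.87316114 -0.1564479   0.08789739 -0.45319722] [[495.43393412   0.         273.15646785]
 [  0.         495.43393412 207.23509486]
 [  0.           0.           1.        ]]
```

View pics/scene0.png

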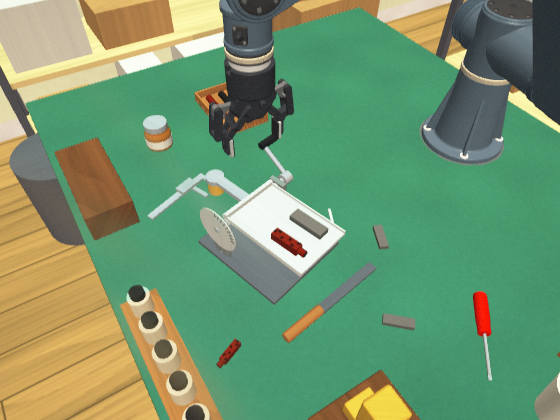

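View pics/side0.png

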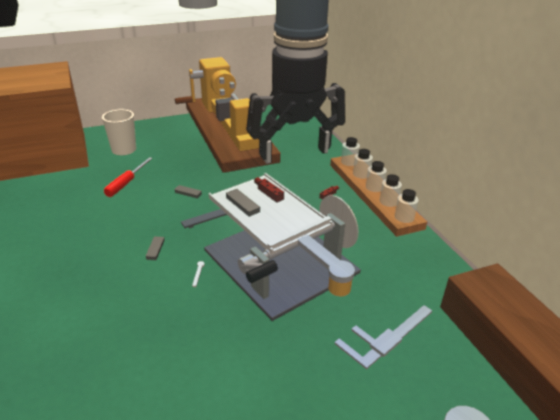

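The scene view shows the pad near (215,177), the white plate with corners near (272,180), (345,232), (301,275) and (224,214), and the blank at (290,240). The side view shows the pad at (341,269), the black grip at (262,271), and the calipers past the tail. I'll zoom both views to get exact pixels.

Run:
```python
import cv2,numpy as np
a=cv2.imread('pics/scene0.png')[125:305,180:360];b=cv2.imread('pics/side0.png')[165:325,195:375]
a=cv2.resize(a,None,fx=4,fy=4,interpolation=2)[:600];b=cv2.resize(b,None,fx=4,fy=4,interpolation=2)[:600]
a=cv2.resize(cv2.imread('pics/scene0.png')[125:285,180:360],(400*1,355),interpolation=2)
b=cv2.resize(cv2.imread('pics/side0.png')[165:325,195:375],(400,355),interpolation=2)
cv2.imwrite('pics/z0.png',np.hstack([a,b]))
```

```text
(no output)
```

View pics/z0.png

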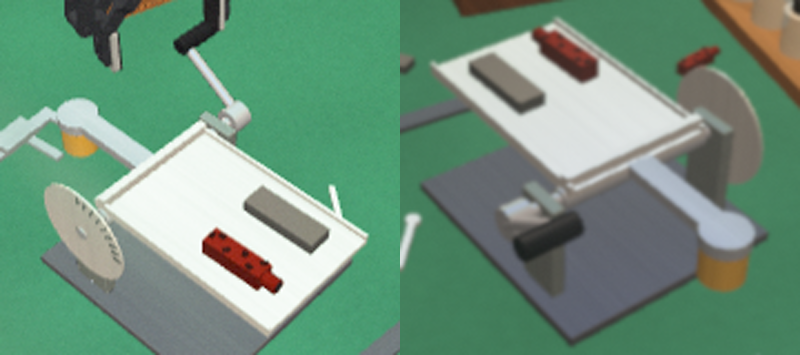

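The zoom shows the pad top, the black grip and the four plate corners clearly in both views. The look-alikes lie off the plate. Next I triangulate these points.

```bash
cat > h.py <<'E'
import numpy as np
from scipy.spatial.transform import Rotation as R
def ray(c,p):
    d=R.from_quat(c['rotation']).as_matrix()@np.linalg.solve(c['intrinsics'],[p[0],p[1],1.]);return np.array(c['eye']),d/np.linalg.norm(d)
def tri(ca,pa,cb,pb):
    A=np.zeros((3,3));b=np.zeros(3);rs=[ray(ca,pa),ray(cb,pb)]
    for o,d in rs:
        M=np.eye(3)-np.outer(d,d);A+=M;b+=M@o
    x=np.linalg.solve(A,b);return x,max(np.linalg.norm((np.eye(3)-np.outer(d,d))@(x-o)) for o,d in rs)
def onplane(c,p,z):
    o,d=ray(c,p);return o+d*(z-o[2])/d[2]
def proj(c,X):
    v=c['intrinsics']@(R.from_quat(c['rotation']).as_matrix().T@(np.array(X)-c['eye']));return v[:2]/v[2]
E
python3 - <<'E'
from h import *
np.set_printoptions(precision=4,suppress=True)
a=np.load('pics/scene0.npz');b=np.load('pics/side0.npz')
P={}
for n,p,q in [('pad',(214.7,174),(341.7,268.5)),('grip',(267.8,142.1),(262,271.2)),('TR',(272.3,182.2),(271.5,249)),('TF',(225,217.3),(333.6,220)),('RR',(345.2,232.1),(209.4,194.7)),('RF',(300.6,274.4),(265.2,175))]:
    P[n],e=tri(a,p,b,q);print(n,P[n],e)
ydir=(P['RR']+P['RF']-P['TR']-P['TF'])/2;L=np.linalg.norm(ydir[:2]);yd=ydir[:2]/L
xd=P['TF']-P['TR'];print('len',L,np.linalg.norm(xd),yd, 'yaw',np.arctan2(yd[1],yd[0]),xd/np.linalg.norm(xd))
# rig origin from pad and plate middle
c=(P['TR']+P['TF']+P['RR']+P['RF'])/4
print('origin from pad',P['pad'][:2]+.105*yd,'from plate',c[:2]-.09*yd)
xr=np.array([yd[1],-yd[0]])
o=P['pad'][:2]+.105*yd
g=P['grip'][:2]-o;print('grip rig',g@xr,g@yd,P['grip'][2], 'ang',np.arctan2(P['grip'][2]-.085,-(g@yd)))
E
```

```text
pad [ 0.66   -0.1139  0.0982] 4.7971320078629236e-05
grip [ 0.5308 -0.1115  0.1308] 5.993713434636801e-05
TR [ 0.572  -0.0314  0.0979] 0.003437411233752608
TF [0.7003 0.0037 0.099 ] 0.0036616220060727684
RR [0.5206 0.1554 0.0974] 0.0008827977571150119
RF [0.6442 0.1896 0.0956] 0.0006263167278384409
len 0.19394171169748453 0.13296974460499536 [-0.277   0.9609] yaw 1.8514780511933926 [0.9646 0.2637 0.0083]
origin from pad [ 0.631 -0.013] from plate [ 0.6342 -0.0072]
grip rig -0.12348652566866544 -0.06687759264379305 0.13079810948199477 ang 0.6004550127776821
```

Call:
send_rows(
  commands="0 -0.95 0.3 0 0;0 -0.95 0.3 0 0;0 -0.95 0.3 0 0;0 -0.95 0.3 0 0;0 -0.95 0.3 0 0;0 -0.95 0.3 0 0;0 0 0 0.9 0;0 0 0 0.9 0;0 0 0 0.9 0;0 0 0 0.9 0;0 0 0 0.9 0;0 0 0 0 0;0 0 0 0 0;0 0 0 0 0;0 0 0 0 0",
  grip_force=40,
)

```text
t: 1.35
tcp_pos: [0.662, -0.1143, 0.1508]
tool_rot: [0.707, 0.707, 0.001, 0.001]
force: [-0.2, -1.2, 0.3]
finger_gap: 0.004
gripper_force: 0.0
```

Run:
```python
from station import readout,cams
import cv2,numpy as np
s=readout.sense();print(s['t'],s['tcp_pos'],s['force'],s['finger_gap'])
i=[]
for n,y,x in [('scene',125,180),('side',165,195)]:
    c=cams.snapshot(n);np.savez(f'pics/{n}1.npz',**c)
    i.append(cv2.resize(c['pixels'][y:y+160,x:x+180,::-1],(400,355),interpolation=2))
cv2.imwrite('pics/z1.png',np.hstack(i))
```

```text
1.35 [ 0.66199334 -0.11434952  0.15081357] [-0.22560928 -1.24217607  0.29116011] 0.0041286626231528045
```

View pics/z1.png

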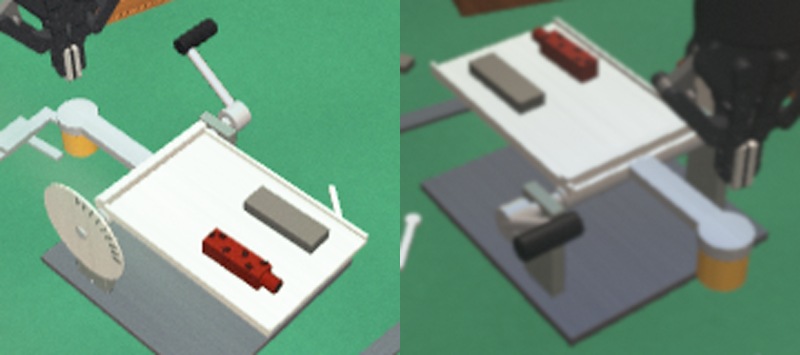

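The fingertips are shut and above the pad, at zoom (75,70) over the pad at (77,109). The blank and stone are both clearly visible in the scene view.

Call:
send_rows(
  commands="0 0 0 0.5 0;0 0 0 0.5 0;0 0 0 0.5 0;0 0 0 0.5 0;0 0 0 0 0;0 0 0 0 0;0 0 0 0.05 0;0 0 0 0.05 0;0 0 0 0.05 0;0 0 0 0.05 0;0 0 0 0.05 0;0 0 0 0.05 0;0 0 0 0.05 0;0 0 0 0.05 0;0 0 0 0.05 0;0 0 0 0.05 0;0 0 0 0.05 0;0 0 0 0.05 0;0 0 0 0.05 0;0 0 0 0.05 0",
)

```text
t: 3.12
tcp_pos: [0.6615, -0.1146, 0.0973]
tool_rot: [0.707, 0.707, 0.0, 0.001]
force: [-3.0, -1.1, 7.1]
finger_gap: 0.003
gripper_force: 3.9
```

```bash
cat > m.py <<'E'
# tilt from tip height; red blob centroid on the plate, grey stone centroid -> plate y via tilted plane
from h import *
from station import readout,cams
import cv2,sys
from scipy.optimize import brentq
s=readout.sense();zt=s['tcp_pos'][2]-.008
th=float(sys.argv[1]) if len(sys.argv)>1 else brentq(lambda t:.085+.012*np.cos(t)-.105*np.sin(t)-zt,-.5,.7)
c=cams.snapshot('scene');im=c['pixels']
yd=np.array([-.277,.961,0]);up=np.array([0,0,1.]);o=np.array([.6326,-.010,.085])
n=up*np.cos(th)-yd*np.sin(th);e=yd*np.cos(th)+up*np.sin(th);x=np.array([.961,.277,0])
hsv=cv2.cvtColor(im,cv2.COLOR_RGB2HSV).astype(int);H,S,V=hsv[...,0],hsv[...,1],hsv[...,2]
poly=[proj(c,o+n*.014+e*yy+x*xx) for xx,yy in [(-.06,.0),(-.06,.185),(.06,.185),(.06,.0)]]
roi=cv2.fillConvexPoly(np.zeros(im.shape[:2],np.uint8),np.array(poly).astype(int),1)>0
for nm,m,h in [('barrel',((H<10)|(H>170))&(S>140),.012),('stone',(V<140)&(S<90),.010)]:
    v,u=np.nonzero(m&roi)
    if len(u)<20: print(nm,len(u));continue
    p,d=ray(c,(u.mean(),v.mean()));pt=o+n*(.012+h);X=p+d*((pt-p)@n)/(d@n)-o
    print(nm,len(u),'px',round(u.mean(),1),round(v.mean(),1),'y mm',round(1e3*X@e,1),'x',round(1e3*X@x,1))
print('t',round(s['t'],2),'tilt',round(th,3),'z',s['tcp_pos'][2].round(4),'F',np.round(s['force'],1))
E
python3 m.py
```

```text
barrel 424 px 287.0 238.4 y mm 131.8 x 35.9
stone 179 px 307.3 224.9 y mm 137.7 x -14.4
t 3.12 tilt 0.074 z 0.0973 F [-3.  -1.1  7.1]
```

Call:
send_rows(
  commands="0 0 0 0.05 0;0 0 0 0.05 0;0 0 0 0.05 0;0 0 0 0.05 0;0 0 0 0.05 0;0 0 0 0.05 0;0 0 0 0.05 0;0 0 0 0.05 0;0 0 0 0.05 0;0 0 0 0.05 0;0 0 0 0.05 0;0 0 0 0 0;0 0 0 0 0",
)

```text
t: 4.25
tcp_pos: [0.6614, -0.1145, 0.086]
tool_rot: [0.707, 0.707, 0.0, 0.001]
force: [-1.5, -0.6, 6.3]
finger_gap: -0.0
gripper_force: 3.2
```

```bash
sed -i 's/V<140/V<165/' m.py; python3 m.py
```

```text
barrel 423 px 285.3 232.1 y mm 131.2 x 35.3
stone 505 px 306.7 214.5 y mm 131.3 x -24.1
t 4.25 tilt 0.18 z 0.086 F [-1.5 -0.6  6.3]
```

Call:
send_rows(
  commands="0 0 0 0.04 0;0 0 0 0.04 0;0 0 0 0.04 0;0 0 0 0 0;0 0 0 0 0;0 0 0 0 0;0 0 0 0 0",
)

```text
t: 4.88
tcp_pos: [0.6614, -0.1143, 0.0836]
tool_rot: [0.707, 0.707, 0.0, 0.001]
force: [-1.6, -1.0, 6.4]
finger_gap: -0.004
gripper_force: 3.2
```

```bash
python3 m.py
```

```text
barrel 412 px 284.7 230.7 y mm 130.8 x 35.2
stone 495 px 306.5 213.1 y mm 131.3 x -24.5
t 4.88 tilt 0.203 z 0.0836 F [-1.6 -1.   6.4]
```

Call:
send_rows(
  commands="0 0 0 0.04 0;0 0 0 0.04 0;0 0 0 0.04 0;0 0 0 0 0;0 0 0 0 0;0 0 0 0 0;0 0 0 0 0",
)

```text
t: 5.52
tcp_pos: [0.6613, -0.1142, 0.0811]
tool_rot: [0.707, 0.707, 0.0, 0.001]
force: [-1.5, -0.3, 6.7]
finger_gap: 0.004
gripper_force: 3.2
```

```bash
python3 m.py
```

```text
barrel 412 px 284.3 229.4 y mm 131.0 x 35.2
stone 491 px 306.1 211.9 y mm 131.5 x -24.3
t 5.52 tilt 0.226 z 0.0811 F [-1.5 -0.3  6.7]
```

Call:
send_rows(
  commands="0 0 0 0.03 0;0 0 0 0.03 0;0 0 0 0.04 0;0 0 0 0 0;0 0 0 0 0;0 0 0 0 0;0 0 0 0 0;0 0 0 0 0",
)

```text
t: 6.23
tcp_pos: [0.6613, -0.1139, 0.0792]
tool_rot: [0.707, 0.707, 0.0, 0.0]
force: [-1.5, -0.1, 7.2]
finger_gap: -0.003
gripper_force: 3.1
```

```bash
python3 m.py
```

```text
barrel 418 px 284.0 228.2 y mm 131.1 x 35.1
stone 488 px 305.7 210.5 y mm 130.9 x -24.7
t 6.23 tilt 0.245 z 0.0792 F [-1.5 -0.1  7.2]
```

Call:
send_rows(
  commands="0 0 0 0.03 0;0 0 0 0.03 0;0 0 0 0.04 0;0 0 0 0 0;0 0 0 0 0;0 0 0 0 0;0 0 0 0 0;0 0 0 0 0",
)

```text
t: 6.95
tcp_pos: [0.6613, -0.1138, 0.0771]
tool_rot: [0.707, 0.707, 0.0, 0.0]
force: [-1.6, 0.3, 6.5]
finger_gap: 0.003
gripper_force: 3.1
```

```bash
python3 m.py
```

```text
barrel 416 px 283.4 227.0 y mm 130.8 x 35.1
stone 491 px 305.3 209.5 y mm 131.2 x -24.5
t 6.95 tilt 0.264 z 0.0771 F [-1.6  0.3  6.5]
```

Call:
send_rows(
  commands="0 0 0 0.03 0;0 0 0 0.03 0;0 0 0 0.04 0;0 0 0 0 0;0 0 0 0 0;0 0 0 0 0;0 0 0 0 0;0 0 0 0 0",
)

```text
t: 7.67
tcp_pos: [0.6615, -0.1139, 0.0752]
tool_rot: [0.707, 0.707, 0.0, 0.001]
force: [-0.5, 1.0, 6.3]
finger_gap: 0.003
gripper_force: 3.0
```

```bash
python3 m.py
```

```text
barrel 414 px 283.1 225.9 y mm 131.1 x 35.1
stone 486 px 305.1 208.5 y mm 131.5 x -24.5
t 7.67 tilt 0.283 z 0.0752 F [-0.5  1.   6.3]
```

Call:
send_rows(
  commands="0 0 0 0.03 0;0 0 0 0.03 0;0 0 0 0.04 0;0 0 0 0 0;0 0 0 0 0;0 0 0 0 0;0 0 0 0 0;0 0 0 0 0",
)

```text
t: 8.38
tcp_pos: [0.6617, -0.114, 0.0733]
tool_rot: [0.707, 0.707, 0.001, 0.001]
force: [-1.1, 1.0, 7.1]
finger_gap: -0.002
gripper_force: 3.0
```

```bash
python3 m.py
```

```text
barrel 402 px 280.5 223.9 y mm 125.6 x 35.1
stone 478 px 304.7 207.3 y mm 131.4 x -24.6
t 8.38 tilt 0.302 z 0.0733 F [-1.1  1.   7.1]
```

The blank has started to slide at about 0.30 rad and the stone hasn't moved. I'll hold here and let it run.

Call:
send_rows(
  commands="0 0 0 0 0;0 0 0 0 0;0 0 0 0 0;0 0 0 0 0;0 0 0 0 0;0 0 0 0 0;0 0 0 0 0;0 0 0 0 0;0 0 0 0 0;0 0 0 0 0;0 0 0 0 0;0 0 0 0 0",
)

```text
t: 9.43
tcp_pos: [0.6617, -0.114, 0.0733]
tool_rot: [0.707, 0.707, 0.001, 0.001]
force: [-2.2, 0.2, 7.1]
finger_gap: -0.0
gripper_force: 3.0
```

```bash
python3 m.py
```

```text
barrel 365 px 262.1 215.9 y mm 77.7 x 34.8
stone 482 px 304.1 207.3 y mm 130.4 x -24.2
t 9.43 tilt 0.302 z 0.0733 F [-2.2  0.2  7.1]
```

Sliding well. I'll wait a little more, then lift off gently.

Call:
send_rows(
  commands="0 0 0 0 0;0 0 0 0 0;0 0 0 0 0;0 0 0 0 0;0 0 0 0 0;0 0 0 0 0;0 0 0 0 0;0 0 0 0 0;0 0 0 0 0;0 0 0 0 0;0 0 0 0 0;0 0 0 0 0;0 0 0 0 0;0 0 0 0 0",
)

```text
t: 10.65
tcp_pos: [0.6617, -0.114, 0.0732]
tool_rot: [0.707, 0.707, 0.001, 0.001]
force: [-1.2, 0.3, 6.3]
finger_gap: 0.0
gripper_force: 2.9
```

```bash
python3 m.py
```

```text
barrel 291 px 249.2 210.3 y mm 41.7 x 34.7
stone 481 px 304.0 207.1 y mm 129.7 x -24.5
t 10.65 tilt 0.302 z 0.0732 F [-1.2  0.3  6.3]
```

Call:
send_rows(
  commands="0 0 0 -0.05 0;0 0 0 -0.1 0;0 0 0 -0.3 0;0 0 0 -0.9 0;0 0 0 -1 0;0 0 0 -1 0;0 0 0 -1 0;0 0 0 -1 0;0 0 -0.9 0 0;0 0 -0.9 0 0;0 0 -0.9 0 0;0 0 -0.9 0 0;0 0 -0.9 0 0;0 0 -0.9 0 0;0 0 -0.9 0 0;0 0 -0.2 0 0;0 0 0 0 0;0 0 0 0 0;0 0 0 0 0",
)

```text
t: 12.28
tcp_pos: [0.5325, -0.1144, 0.1788]
tool_rot: [0.707, 0.707, 0.0, 0.001]
force: [0.4, -0.2, -0.3]
finger_gap: 0.0
gripper_force: 0.0
```

```bash
python3 m.py .302;python3 - <<'E'
from station import readout,cams
import cv2,numpy as np
i=[]
for n,y,x in [('scene',125,180),('side',165,195)]:
    c=cams.snapshot(n)
    i.append(cv2.resize(c['pixels'][y:y+160,x:x+180,::-1],(400,355),interpolation=2))
cv2.imwrite('pics/z2.png',np.hstack(i))
E
```

```text
barrel 292 px 249.2 210.3 y mm 41.8 x 34.6
stone 482 px 303.9 207.1 y mm 129.6 x -24.4
t 12.28 tilt 0.302 z 0.1788 F [ 0.4 -0.2 -0.3]
```

View pics/z2.png

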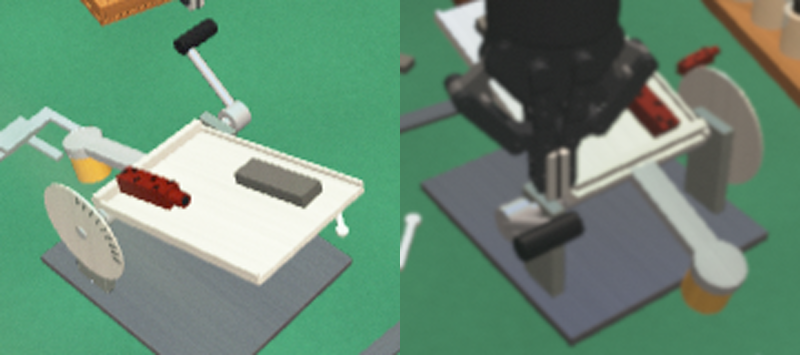

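The blank rests against the lip at zoom (153,187), the stone stayed up at (278,182), and the fingertips are over the lever grip. Now I press the lever along its arc.

Call:
send_rows(
  commands="0 0 0 0.5 0;0 0 0 0.5 0;0 0 0 0.3 0;0 0 0 0 0;0 0 0 0.08 0;0 0 0 0.08 0;0 0 0 0.08 0;0 -0.03 0 0.08 0;0 -0.03 0 0.08 0;0 -0.03 0 0.08 0;0 -0.03 0 0.08 0;0 -0.03 0 0.08 0;0 -0.03 0 0.08 0;0 -0.03 0 0.08 0",
)

```text
t: 13.6
tcp_pos: [0.533, -0.1209, 0.1385]
tool_rot: [0.707, 0.708, -0.0, 0.004]
force: [-0.9, -5.7, 7.5]
finger_gap: 0.004
gripper_force: 3.9
```

Call:
send_rows(
  commands="0 -0.04 0 0.08 0;0 -0.04 0 0.08 0;0 -0.04 0 0.08 0;0 -0.03 0 0.08 0;0 -0.03 0 0.08 0;0 -0.02 0 0.08 0;0 -0.02 0 0.08 0;0 -0.02 0 0.08 0;0 -0.02 0 0.08 0;0 -0.01 0 0.08 0;0 -0.01 0 0.08 0;0 -0.01 0 0.08 0;0 0 0 0.08 0;0 0 0 0.08 0",
)

```text
t: 14.77
tcp_pos: [0.5347, -0.127, 0.1164]
tool_rot: [0.707, 0.707, 0.001, 0.005]
force: [1.2, -4.2, 5.9]
finger_gap: 0.001
gripper_force: 3.3
```

Call:
send_rows(
  commands="0 0 0 0.06 0;0 0 0 0.06 0;0 0 0 0.06 0;0 0 0 0.06 0;0 0 0 0.06 0;0 0 0 0.06 0;0 0 0 0 0",
)

```text
t: 15.35
tcp_pos: [0.5346, -0.1267, 0.1089]
tool_rot: [0.707, 0.707, 0.001, 0.005]
force: [1.5, -3.3, 4.4]
finger_gap: -0.0
gripper_force: 2.6
```

Call:
send_rows(
  commands="0 0 0 0.03 0;0 0 0 0.03 0;0 0 0 0 0",
)

```text
t: 15.6
tcp_pos: [0.5346, -0.1267, 0.1077]
tool_rot: [0.707, 0.707, 0.001, 0.005]
force: [2.0, -3.1, 5.4]
finger_gap: 0.0
gripper_force: 2.8
```

Call:
send_rows(
  commands="0 0 0 0.03 0;0 0 0 0.02 0;0 0 0 0 0",
)

```text
t: 15.85
tcp_pos: [0.5346, -0.1268, 0.1068]
tool_rot: [0.707, 0.707, 0.001, 0.005]
force: [0.8, -4.1, 5.7]
finger_gap: 0.0
gripper_force: 2.8
```

Call:
send_rows(
  commands="0 0 0 0.03 0;0 0 0 0 0",
)

```text
t: 16.02
tcp_pos: [0.5346, -0.1268, 0.1062]
tool_rot: [0.707, 0.707, 0.001, 0.005]
force: [1.4, -4.7, 5.6]
finger_gap: 0.002
gripper_force: 2.8
```

Call:
send_rows(
  commands="0 0 0 0.03 0;0 0 0 0 0",
)

```text
t: 16.18
tcp_pos: [0.5346, -0.1268, 0.106]
tool_rot: [0.707, 0.707, 0.001, 0.005]
force: [0.7, -3.8, 8.7]
finger_gap: -0.001
gripper_force: 4.4
```

Call:
send_rows(
  commands="0 0 0 0.03 0;0 0 0 0 0",
)

```text
t: 16.35
tcp_pos: [0.5347, -0.1268, 0.106]
tool_rot: [0.707, 0.707, 0.001, 0.005]
force: [0.0, -3.6, 11.9]
finger_gap: 0.002
gripper_force: 6.1
```

The tip stops moving at z = 0.098 while the force climbs, so the lever is home. I'll hold briefly and lift clear.

Call:
send_rows(
  commands="0 0 0 0 0;0 0 0 0 0;0 0 0 -0.05 0;0 0 0 -0.1 0;0 0 0 -0.3 0;0 0 0 -0.9 0;0 0 0 -1 0;0 0 0 -1 0;0 0 0 -1 0;0 0 0 -1 0;0 0 0 0 0;0 0 0 0 0;0 0 0 0 0;0 0 0 0 0",
)

```text
t: 17.52
tcp_pos: [0.5299, -0.1234, 0.2086]
tool_rot: [0.707, 0.707, -0.001, -0.002]
force: [0.6, -0.1, -0.3]
finger_gap: -0.004
gripper_force: 0.0
```

```bash
python3 m.py .302;python3 - <<'E'
from station import readout,cams
import cv2,numpy as np
i=[]
for n,y,x in [('scene',125,180),('side',165,195)]:
    c=cams.snapshot(n)
    i.append(cv2.resize(c['pixels'][y:y+160,x:x+180,::-1],(400,355),interpolation=2))
cv2.imwrite('pics/z3.png',np.hstack(i))
E
```

```text
barrel 292 px 249.2 210.3 y mm 41.8 x 34.6
stone 483 px 303.8 207.1 y mm 129.5 x -24.3
t 17.52 tilt 0.302 z 0.2086 F [ 0.6 -0.1 -0.3]
```

View pics/z3.png

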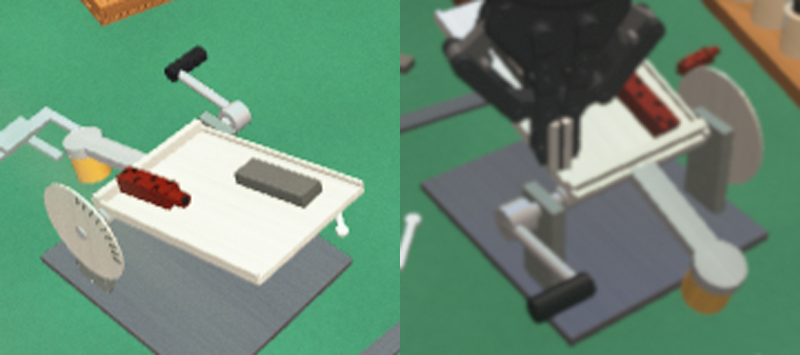

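The lever is down, with the grip at zoom (187,64) and (561,296). The blank is at the lip, the stone is up the plate and the gripper is clear. I'll check the grip height and hand in.

Run:
```python
from h import *
from station import sign_off
a=np.load('pics/scene0.npz');b=np.load('pics/side0.npz')
X,e=tri(a,(264.2,153.8),b,(267.5,298.2));print(X,e)
if abs(X[2]-.089)<.005: print(sign_off())
```

```text
[ 0.53371409 -0.12495085  0.08879246] 0.0007948521136462234
the job is handed in; nothing more can be done
None
```

The job is handed in, with no verdict shown: the blank slid to the lip at about 0.30 rad of tilt, the stone stayed up the plate (moved about 2 mm by camera), and the clamp lever is home with the grip measured at 89 mm.

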